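# Load four vessels into their centring collars on the stirrer

### The arm

A 6-joint arm with a two-finger parallel gripper is mounted at the origin on a cart in front of the work surface, level with it; the furniture and walls round the work are solid. World frame = base frame: x ahead of the robot, y to its left, z up, the work surface at z = 0. Lengths are in m, angles in rad, forces in N, time in s.
With the tool pointing down it reaches from about 0.25 to 0.775 m from the base axis. Payload 8.9 kg.
Tool frame: the origin (TCP) lies midway between the tips of the shut fingers; the grasp point (between the pads) lies 19 mm behind it; z points along the fingers, y is the line along which they close (so a half turn about z gives the same grasp; the last joint's range is limited). The gripper opens to 85 mm and grips with 20 to 120 N. Pads are 22 mm wide; open, the fingers measure 114 mm over their backs; the gripper's body (76 mm by 85 mm) begins 54 mm behind the grasp point. The pads swing forward as they close: fully open they stand 13 mm farther back than shut.
Start: joints at [1.176, 0.291, -0.153, 1.127, 0, 1.431], TCP at [0.133, 0.508, 0.231] pointing down, gripper open.
Joint ranges: [-2.52, 2.52], [-0.91, 1.74], [-1.3, 1.37], [-1.96, 2.02], [-1.52, 1.47], [-3.14, 3.14]. Speed limits (rad/s): [2.22, 2.22, 2.79, 3.14, 3.14, 3.14].

### API

Orientations are given as a unit quaternion [w, x, y, z].
In Python, from plant import r gives the robot as it stands.
- The arm moves only by the tool move_arm, never from a script. Its argument "moves" is a list of rows, each a list of 3 entries, a list of its own where there are three numbers: the opening, from 0 (shut) to 1 (fully open), then the shift along the tool's x, y, z as a fraction of full scale, then the turn about the tool's z as a fraction of full scale. In form: [[jaw, [x, y, z], spin], ...]. A call has 1 to 12 rows; each row shifts and turns the commanded pose from where the row before left it, along the tool's axes as they then stand; what a row does not reach is not made up. Full scale, the value 1, is 0.12 m for a shift and 45 degrees for a turn. A row lasts 1/12 s, in which the tool goes at most 41.7 mm and 7.16 degrees, less where a joint would pass 70% of its speed; a pose out of reach is approached as far as the arm can. A call with a number of a shift or a turn outside -1 to 1 is refused whole. A call with a gripper value outside its range is refused whole. The fingers move at their own pace and stop on an object; the grip force is fixed at half the most. Time passes only in rows, so rows that do not move let the fingers close. It gives the time, the measured TCP pose, the force, the opening and the grip force at its end, in the units of the state.
- r.observe(): the state, without advancing time (a new reading comes with each control period).
- r.read_camera(name): name is "side" or "top"; returns the picture (400x640x3 uint8, red, green, blue); there is no depth.
- r.get_calibration(name): a dict with "mtx" (3x3 intrinsics, pixels), "camera_from_world" (4x4, takes a point from world to camera coordinates). Camera axes: x right, y up, looking along -z (the intrinsics and any distortion apply to the point x, -y, -z); pixel columns grow to the right and rows downward; lengths in m; the calibration is good to about 2 mm. A picture is of the moment at which its call begins. get_calibration takes no time and is no camera call.
- r.sign_off(): hands the job in; it is judged then, once.
Trained networks look in the newest picture that a camera, given by its name, has taken for a name from the list of things; names that differ only in an ending like _2 or _b are one class to them, and where a whole thing is asked for, a point or a joint stands for the part that bears it (a point fixed in the world has none). Each returns a list of dicts, best first, with "conf" (0 to 1); they miss things now and then, are a little off and sometimes report something else, mostly with a low value. They report only what shows in the picture. A call takes as long as a camera call.
- r.spot_in(camera, query): "uv" ([column, row] in pixels, amid what is visible of it).
The state is a dict: "time_s": time; "joint_pos": joint angles; "qvel": joint speeds; "effort": joint torques, N m; "tcp_pos": TCP position; "tool_rot": TCP orientation; "wrist_force": force on the tool from outside, world axes, zero at the start; "wrist_torque": the same for the moment, N m; "grip_width": opening from 0.0 (shut) to 1.0 (fully open); "gripper_force": force on a finger pad.
Only numpy, scipy, OpenCV 4.12 (cv2) and the standard library are available. Lean on these libraries where they do the work, as an engineer would, in place of code of your own. Each camera call takes 0.05 s, during which the arm holds its last target. There are 200 camera calls.

### The job

Load the four-place magnetic stirrer: set the beaker, the two plastic bottles and the corked flask each upright into the centring collar that fits its foot, standing flat on the stirrer's top. Set them down rather than dropping them in, and do not tip over any of them or the amber dropper bottle beside them.

Things in the scene. Friction and masses are not known exactly. Their poses are not given: they have to be found in the camera images.
- stirrer: the in-line four-place magnetic stirrer: a low white box 448 mm long (its own y), 106 mm deep (x), 52 mm high with four black knobs on the side towards the robot; fixed. Its flat top at z = 0.052 carries the four collars in one row along its y, 112 mm apart (at y = -0.168, -0.056, 0.056, 0.168 of its frame); which collar is on which place changes. Origin: centre of its underside on the worktop.
- collar_50: black flared centring collar of bore 50 mm for the beaker, an open ring 14 mm high fixed on the stirrer's top. Bore 50 mm up to 6 mm height, flaring to 59 mm at its top edge; outside 66 mm at the top, 57 mm below. Origin: centre of its underside, level with the stirrer's top (z = 0.052); z up. The smallest collar.
- collar_66: black flared centring collar of bore 66 mm for the small bottle, an open ring 14 mm high fixed on the stirrer's top. Bore 66 mm up to 6 mm height, flaring to 75 mm at its top edge; outside 82 mm at the top, 73 mm below. Origin: centre of its underside, level with the stirrer's top (z = 0.052); z up. The second smallest.
- collar_78: black flared centring collar of bore 78 mm for the large bottle, an open ring 14 mm high fixed on the stirrer's top. Bore 78 mm up to 6 mm height, flaring to 87 mm at its top edge; outside 94 mm at the top, 85 mm below. Origin: centre of its underside, level with the stirrer's top (z = 0.052); z up. The second largest.
- collar_90: black flared centring collar of bore 90 mm for the corked flask, an open ring 14 mm high fixed on the stirrer's top. Bore 90 mm up to 6 mm height, flaring to 99 mm at its top edge; outside 106 mm at the top, 97 mm below. Origin: centre of its underside, level with the stirrer's top (z = 0.052); z up. The largest collar.
- beaker: the only glass beaker: open-topped, clear (not the small white porcelain crucible, which stays where it is, nor the closed-necked jars), 58 mm high, body 44 mm in diameter, rim 49 mm, 40 g, loose. Grasp from above across the rim. Origin: centre of its underside; z up.
- small_bottle: the smaller white plastic bottle, blue screw cap (not the fixed wash bottle farther right, which has a bent spout): 60 mm in diameter, 144 mm high; cap 35 mm in diameter from 125 to 144 mm, shoulder below it; about 0.34 kg, loose. Grasp the cap from above. Origin: centre of its underside; z up.
- large_bottle: the larger white plastic bottle, white screw cap: 72 mm in diameter, 174 mm high; cap 39 mm in diameter from 151 to 174 mm, shoulder below it; about 0.52 kg, loose. Grasp the cap from above. Origin: centre of its underside; z up.
- corked_flask: the conical glass flask with a brown cork (other corked ones, at the left edge and far back, are slimmer and fixed), 84 mm across its foot, 154 mm high; cork and lip 31 mm in diameter from 128 to 154 mm, widening evenly below to the foot; about 0.16 kg, loose. Grasp the cork from above. Origin: centre of its underside; z up.
- dropper: bystander: amber dropper bottle, 42 mm wide, 110 mm high, loose; origin: centre of its underside. All other flasks and jars are fixed, feet 50 to 85 mm; those near the work at x, y, height (m): (.52,-.18) .11; (.53,0) .11; (.53,-.36) .15; (.54,-.48) .13; (.67,-.28) .11; (.59,.10) .14; (.68,.11) .16; the rest farther back, to .18. Loose crucible, 34 mm high, at (.57,-.09).

How it is judged:
By the outcome, as a careful person would: the job done as asked, in the order asked, and still so for the second after the job is handed in, with the robot touching nothing.
It also fails if it takes over 115 s, if anything falls off the work surface, if the arm or the gripper's body presses on something with over 40 N, if the wrist force passes 120 N, or if a joint passes its speed limit or range.

## Working session

There is one attempt and no reset: what is moved stays moved. The work goes in short steps, Python scripts to look and compute and a tool call to move; the robot and the scene stay as the last step left them, time stands still between calls to the robot, and variables do not carry over. Pictures are saved under pics/ and viewed, at most 14 in all, crops included, and the job is handed in when it is done.

Besides the shell and the picture viewer there is one more tool, called after ">>>" as a command line: name --argument value ..., lists and objects as JSON in quotes. move_arm: Moves the arm, as the interface text tells. Shift numbers are shares of 0.12 m and turn numbers shares of 45 degrees, none past 1 either way. Its arguments: {"type":"object","properties":{"moves":{"type":"array"}},"required":["moves"]}

```bash
mkdir -p pics; cat > h.py <<'E'
from plant import r
import numpy as np, cv2
def snap(c,name=None):
    im=np.array(r.read_camera(c))
    if name: cv2.imwrite(f'pics/{name}.png',im[:,:,::-1])
    return im
def ray(c,uv):
    k=r.get_calibration(c);K=np.array(k['mtx']);T=np.array(k['camera_from_world'])
    d=np.linalg.inv(K)@[uv[0],uv[1],1]; d=np.array([d[0],-d[1],-d[2]])
    R=T[:3,:3]; return -R.T@T[:3,3], R.T@d
def at(c,uv,z):
    o,d=ray(c,uv); return o+d*(z-o[2])/d[2]
def proj(c,p):
    k=r.get_calibration(c);K=np.array(k['mtx']);T=np.array(k['camera_from_world'])
    q=T[:3,:3]@np.array(p)+T[:3,3]; q=K@[q[0],-q[1],-q[2]]; return q[:2]/q[2]
E
python3 - <<'E'
from h import *
for c in('top','side'):
    snap(c,c+'1'); print(c,{k:np.round(v,3).tolist() for k,v in r.get_calibration(c).items() if k in('mtx','camera_from_world')}, [k for k in r.get_calibration(c)], np.round(ray(c,(320,200))[0],3))
    for n in['beaker','small_bottle','large_bottle','corked_flask','dropper','collar_50','collar_66','collar_78','collar_90','stirrer']:
        print(n,[(np.round(d['uv'],1).tolist(),round(d['conf'],2)) for d in r.spot_in(c,n)[:3]])
s=r.observe();print(s['time_s'],s['tcp_pos'],s['tool_rot'],s['joint_pos'])
E
```

```text
top {'mtx': [[454.028, 0.0, 325.42], [0.0, 454.028, 199.556], [0.0, 0.0, 1.0]], 'camera_from_world': [[0.008, -1.0, -0.003, -0.138], [0.991, 0.007, 0.131, -0.556], [-0.131, -0.004, 0.991, -1.049], [0.0, 0.0, 0.0, 1.0]]} ['mtx', 'camera_from_world'] [ 0.415 -0.138  1.112]
beaker [([276.7, 168.7], 0.89)]
small_bottle [([443.5, 252.3], 0.64)]
large_bottle [([382.1, 192.3], 0.8)]
corked_flask [([335.7, 172.0], 0.6)]
dropper [([297.6, 138.9], 0.71)]
collar_50 [([217.0, 258.6], 0.82), ([387.7, 258.1], 0.81), ([318.7, 267.8], 0.76)]
collar_66 [([217.0, 258.6], 0.82), ([387.7, 258.1], 0.81), ([318.7, 267.8], 0.76)]
collar_78 [([217.0, 258.6], 0.82), ([387.7, 258.1], 0.81), ([318.7, 267.8], 0.76)]
collar_90 [([217.0, 258.6], 0.82), ([387.7, 258.1], 0.81), ([318.7, 267.8], 0.76)]
stirrer [([309.3, 258.2], 0.73)]
side {'mtx': [[429.068, 0.0, 321.696], [0.0, 429.068, 204.452], [0.0, 0.0, 1.0]], 'camera_from_world': [[0.892, -0.451, -0.006, -0.578], [0.232, 0.448, 0.863, -0.126], [-0.387, -0.772, 0.504, -0.925], [0.0, 0.0, 0.0, 1.0]]} ['mtx', 'camera_from_world'] [ 0.187 -0.918  0.572]
beaker [([320.7, 187.4], 0.66)]
small_bottle [([317.9, 289.9], 0.6)]
large_bottle [([260.7, 243.5], 0.17)]
corked_flask [([344.6, 175.5], 0.81), ([242.3, 193.5], 0.63)]
dropper [([358.9, 186.4], 0.54)]
collar_50 [([230.0, 176.4], 0.89), ([259.2, 216.9], 0.66), ([243.7, 194.3], 0.66)]
collar_66 [([230.0, 176.4], 0.89), ([259.2, 216.9], 0.66), ([243.7, 194.3], 0.66)]
collar_78 [([230.0, 176.4], 0.89), ([259.2, 216.9], 0.66), ([243.7, 194.3], 0.66)]
collar_90 [([230.0, 176.4], 0.89), ([259.2, 216.9], 0.66), ([243.7, 194.3], 0.66)]
stirrer [([260.8, 239.6], 0.91), ([321.1, 290.6], 0.53), ([242.7, 190.8], 0.49)]
1.1 [0.1328265  0.50790487 0.23130734] [-7.06398669e-06  1.27537781e-01  9.91833713e-01 -6.48783141e-06] [ 1.17568909e+00  2.90684015e-01 -1.53416267e-01  1.12671229e+00
  1.02002960e-05  1.43146127e+00]
```

View pics/top1.png

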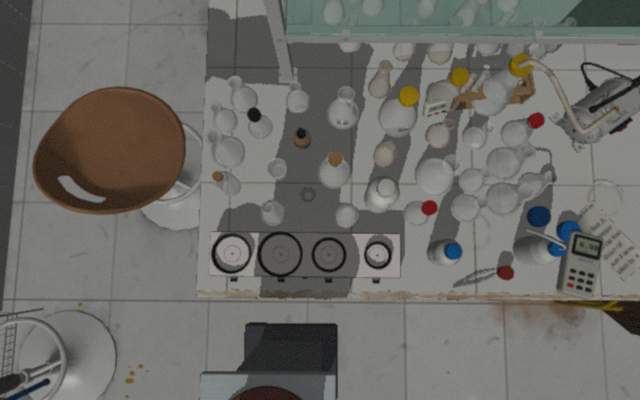

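View pics/side1.png

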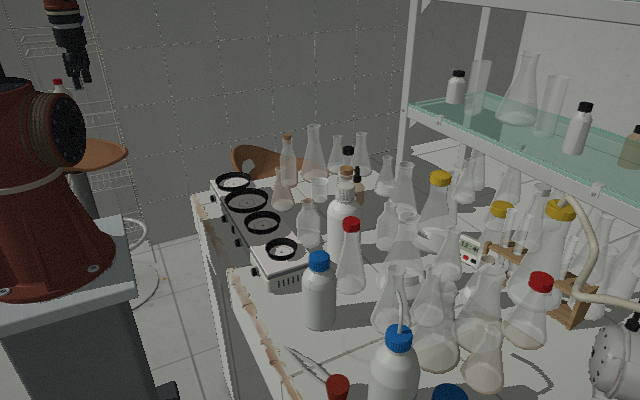

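Top view shows the collars left to right at (232,253) 78, (281,254) 90, (329,255) 66 and (378,255) 50. The beaker is at (277,169), the cork at (335,159), the large bottle's cap near (386,186), the small bottle's cap at (453,251) and the dropper at (302,137). In the side view the small bottle is at (319,290) and the large bottle at (342,215), behind the stirrer. Next I'll zoom in.

```bash
python3 - <<'E'
from h import *
t=cv2.imread('pics/top1.png');s=cv2.imread('pics/side1.png')
a=cv2.resize(t[125:285,205:405],None,fx=4,fy=4,interpolation=3)[:600];
a=cv2.resize(t[130:280,205:405],None,fx=4,fy=4,interpolation=3)
a=cv2.convertScaleAbs(a,alpha=1.4,beta=10)
cv2.imwrite('pics/tc.png',a)
b=cv2.resize(s[140:340,210:410],None,fx=3,fy=3,interpolation=3);cv2.imwrite('pics/sc.png',cv2.convertScaleAbs(b,alpha=1.3))
for n,uv,z in[('c78',(232,253),.066),('c90',(281,254),.066),('c66',(329,255),.066),('c50',(378,255),.066),('beaker',(277,169),.03),('cork',(335,159),.154),('lb',(386,186),.174),('sb',(453,251),.144),('drop',(301,133),.11)]:
    print(n,np.round(at('top',uv,z),3))
# dark-ring contours in top
g=cv2.cvtColor(t,6);m=((g<70)*255).astype(np.uint8)
m[:232]=0;m[279:]=0;m[:,:208]=0;m[:,402:]=0
n,l,st,ce=cv2.connectedComponentsWithStats(m)
for i in range(1,n):
    if st[i,4]>60:
        q=np.argwhere(l==i)[:,::-1].astype(np.float32); h=cv2.convexHull(q); e=cv2.fitEllipse(h)
        print(st[i],np.round(e[0],1),np.round(e[1],1),np.round(at('top',e[0],.064),4), np.round(np.array(e[1])/454*1.04,3))
E
```

```text
c78 [0.428 0.079 0.066]
c90 [ 0.426 -0.033  0.066]
c66 [ 0.425 -0.143  0.066]
c50 [ 0.426 -0.255  0.066]
beaker [ 0.631 -0.015  0.03 ]
cork [ 0.629 -0.154  0.154]
lb [ 0.568 -0.26   0.174]
sb [ 0.435 -0.405  0.144]
drop [ 0.699 -0.077  0.11 ]
[212 232  40  42 367] [231.  252.7] [39.1 40.9] [0.4286 0.0821 0.064 ] [0.09  0.094]
[257 232  46  47 570] [278.7 252. ] [46.4 57.1] [ 0.4309 -0.0272  0.064 ] [0.106 0.131]
[311 237  36  36 395] [328.5 254.3] [35.4 35.9] [ 0.4265 -0.1416  0.064 ] [0.081 0.082]
[364 241  28  28 222] [377.6 254.4] [27.2 27.8] [ 0.4273 -0.254   0.064 ] [0.062 0.064]
```

View pics/tc.png

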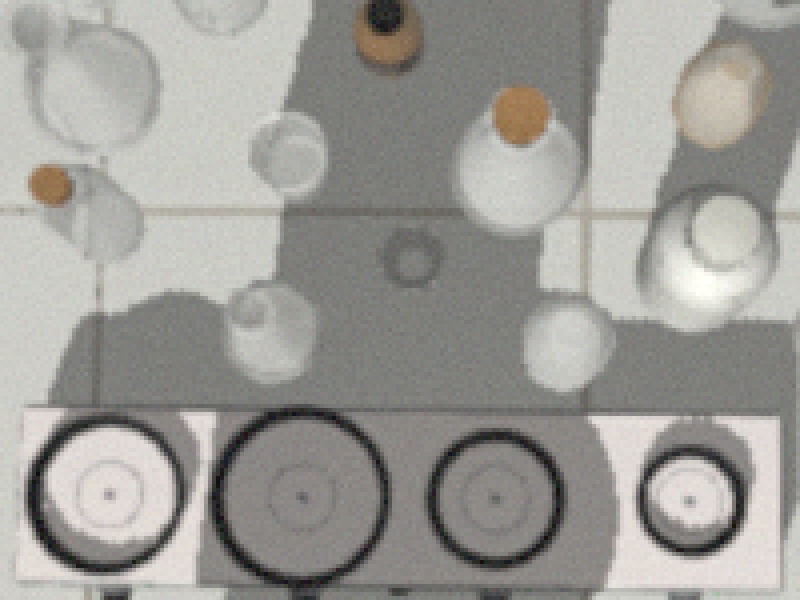

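View pics/sc.png

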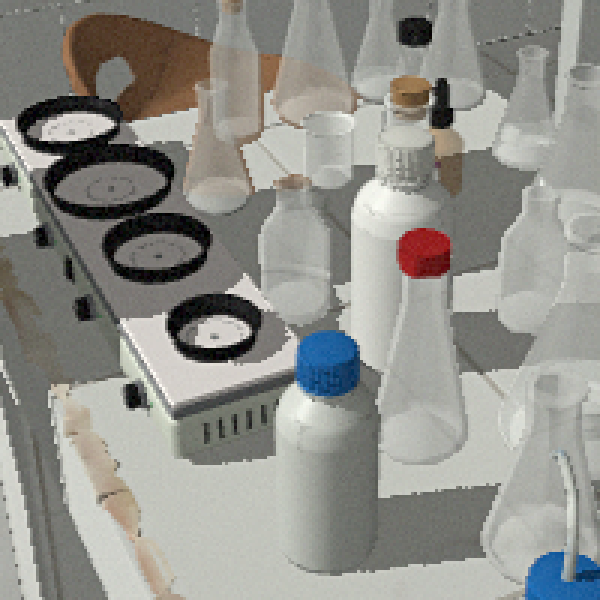

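```bash
python3 - <<'E'
from h import *
T=lambda x,y:(205+(x+.5)/4-.5,130+(y+.5)/4-.5)
S=lambda x,y:(210+(x+.5)/3-.5,140+(y+.5)/3-.5)
for n,p in[('c78',(109,494)),('c90',(302,497)),('c66',(495,498)),('c50',(689,501))]:
    print(n,np.round(at('top',T(*p),.052),4))
for n,uv,z,sv in[('beaker',T(289,151),.058,S(328,120)),('cork',T(521,115),.154,S(410,86)),('lb',T(726,228),.174,S(405,136)),('sb',(453,251),.144,S(328,344))]:
    print(n,np.round(at('top',uv,z),4),np.round(at('side',sv,z),4))
t=cv2.imread('pics/top1.png').astype(int)
b=((t[:,:,0]-t[:,:,2])>60); b[:235]=0;b[270:]=0;b[:,:435]=0;b[:,470:]=0
q=np.argwhere(b)[:,::-1];print('blue',q.mean(0),q.min(0),q.max(0))
E
```

```text
c78 [0.4277 0.0825 0.052 ]
c90 [ 0.4268 -0.0295  0.052 ]
c66 [ 0.4271 -0.1413  0.052 ]
c50 [ 0.4262 -0.2537  0.052 ]
beaker [ 0.6297 -0.0182  0.058 ] [ 0.6328 -0.0138  0.058 ]
cork [ 0.6308 -0.1536  0.154 ] [ 0.6291 -0.1611  0.154 ]
lb [ 0.5667 -0.2607  0.174 ] [ 0.5669 -0.2626  0.174 ]
sb [ 0.4346 -0.4048  0.144 ] [ 0.4372 -0.4075  0.144 ]
blue [453.19021739 251.16304348] [445 244] [461 258]
```

>>> move_arm --moves '[[1, [0, -0.2, -0.1], -0.11], [1, [-0.1, -0.25, -0.1], -0.11], [1, [-0.15, -0.25, -0.1], -0.106], [1, [-0.2, -0.25, -0.1], 0], [1, [-0.2, -0.25, 0], 0], [1, [-0.2, -0.25, 0], 0], [1, [-0.2, -0.25, 0], 0], [1, [-0.2, -0.25, 0], 0], [1, [-0.2, -0.25, 0], 0], [1, [-0.2, -0.25, 0], 0]]'

```text
time_s: 1.93
tcp_pos: [0.3178, 0.2101, 0.2796]
tool_rot: [0.0, -0.0, 1.0, 0.0]
wrist_force: [1.3, 0.3, -0.2]
grip_width: 1.002
gripper_force: 0.0
```

>>> move_arm --moves '[[1, [-0.2, -0.18, 0], 0], [1, [-0.2, -0.18, 0], 0], [1, [-0.22, -0.18, 0], 0], [1, [-0.22, -0.18, 0], 0], [1, [-0.22, -0.18, 0], 0], [1, [-0.22, -0.18, 0], 0], [1, [-0.22, -0.16, 0], 0], [1, [-0.22, -0.15, 0.1], 0], [1, [-0.22, -0.1, 0.1], 0], [1, [-0.2, -0.08, 0.15], 0], [1, [-0.1, 0, 0.15], 0], [1, [0, 0, 0.1], 0]]'

```text
time_s: 2.93
tcp_pos: [0.5877, 0.0225, 0.205]
tool_rot: [-0.0, 0.001, 1.0, 0.0]
wrist_force: [-1.4, 0.8, -0.5]
grip_width: 1.001
gripper_force: 0.0
```

>>> move_arm --moves '[[1, [0, 0, 0], 0], [1, [0, 0, 0], 0]]'

```text
time_s: 3.1
tcp_pos: [0.5853, 0.0235, 0.2069]
tool_rot: [-0.001, -0.0, 1.0, 0.0]
wrist_force: [-0.3, -0.0, 0.0]
grip_width: 0.998
gripper_force: 0.0
```

>>> move_arm --moves '[[1, [-0.19, -0.17, 0], 0], [1, [-0.19, -0.168, 0.1], 0], [1, [0, 0, 0.2], 0], [1, [0, 0, 0.2], 0], [1, [0, 0, 0.2], 0], [1, [0, 0, 0], 0], [1, [0, 0, 0], 0]]'

```text
time_s: 3.68
tcp_pos: [0.631, -0.0169, 0.124]
tool_rot: [-0.0, -0.0, 1.0, 0.0]
wrist_force: [0.5, -0.8, 0.8]
grip_width: 0.996
gripper_force: 0.0
```

```bash
python3 - <<'E'
from h import *
s=snap('side');t=snap('top')
a=cv2.resize(s[110:260,260:410],(600,600),interpolation=3);cv2.imwrite('pics/g1.png',a[:,:,::-1])
print([(d['uv'],d['conf']) for d in r.spot_in('side','beaker')], r.observe()['tcp_pos'])
E
```

```text
[] [ 0.63275303 -0.01711165  0.1258224 ]
```

View pics/g1.png

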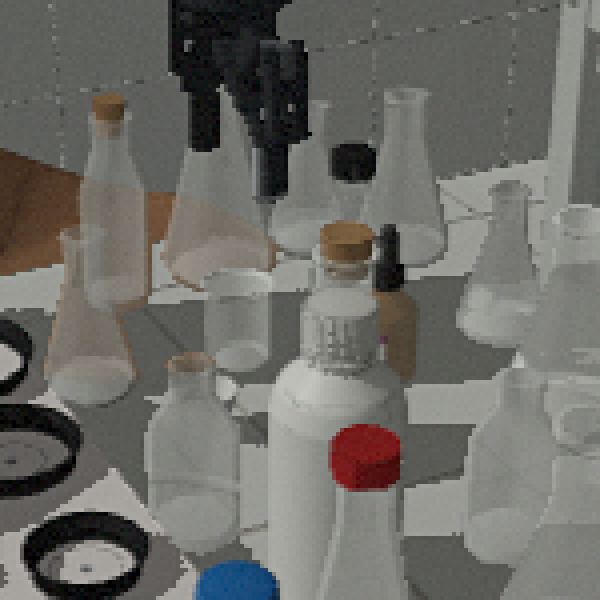

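The fingers straddle the beaker: they're at about (205,130) and (272,180) in the crop, with the rim at (238,285) below them and nothing in the way. Descending and closing.

>>> move_arm --moves '[[1, [0, 0, 0.15], 0], [1, [0, 0, 0.2], 0], [1, [0, 0, 0.2], 0], [1, [0, 0, 0.15], 0], [1, [0, 0, 0.1], 0], [1, [0, 0, 0.02], 0], [0.6, [0, 0, 0], 0], [0.5, [0, 0, 0], 0], [0.4, [0, 0, 0], 0], [0.3, [0, 0, 0], 0], [0.3, [0, 0, 0], 0], [0.3, [0, 0, 0], 0]]'

```text
time_s: 4.83
tcp_pos: [0.6329, -0.0172, 0.0269]
tool_rot: [0.002, -0.0, 1.0, -0.0]
wrist_force: [-1.9, 1.8, 5.9]
grip_width: 0.526
gripper_force: 59.9
```

>>> move_arm --moves '[[0.2, [0, 0, 0], 0], [0.2, [0, 0, 0], 0], [0.2, [0, 0, 0], 0], [0.2, [0, 0, 0], 0]]'

```text
time_s: 5.17
tcp_pos: [0.6329, -0.0172, 0.0269]
tool_rot: [0.002, -0.0, 1.0, -0.0]
wrist_force: [-0.7, 1.6, 5.9]
grip_width: 0.524
gripper_force: 59.9
```

>>> move_arm --moves '[[0.2, [0, 0, -0.1], 0], [0.2, [0, 0, -0.15], 0], [0.2, [0, 0, -0.2], 0], [0.2, [0, 0, -0.2], 0], [0.2, [0, 0, -0.2], 0], [0.2, [0, 0, -0.2], 0], [0.2, [0, 0, -0.2], 0], [0.2, [0, 0, -0.15], 0], [0.2, [0.1, -0.1, 0], 0], [0.2, [0.15, -0.17, 0], 0], [0.2, [0.17, -0.2, 0], 0], [0.2, [0.17, -0.2, 0], 0]]'

```text
time_s: 6.17
tcp_pos: [0.56, -0.098, 0.1943]
tool_rot: [0.001, -0.001, 1.0, -0.0]
wrist_force: [0.3, -0.9, -1.2]
grip_width: 0.519
gripper_force: 61.0
```

>>> move_arm --moves '[[0.2, [0.17, -0.2, 0], 0], [0.2, [0.17, -0.2, 0], 0], [0.2, [0.17, -0.2, 0], 0], [0.2, [0.17, -0.2, 0], 0], [0.2, [0.17, -0.2, 0], 0], [0.2, [0.15, -0.2, 0], 0], [0.2, [0.1, -0.2, 0], 0], [0.2, [0, -0.1, 0], 0], [0.2, [0, 0, 0], 0], [0.2, [0, 0, 0], 0]]'

```text
time_s: 7.0
tcp_pos: [0.4291, -0.2778, 0.1936]
tool_rot: [0.0, 0.0, 1.0, -0.0]
wrist_force: [-0.1, 0.2, -1.7]
grip_width: 0.521
gripper_force: 61.1
```

>>> move_arm --moves '[[0.2, [0.015, 0.1, 0], 0], [0.2, [0, 0.1, 0.1], 0], [0.2, [0, 0, 0.2], 0], [0.2, [0, 0, 0.2], 0], [0.2, [0, 0, 0.1], 0], [0.2, [0, 0, 0], 0], [0.2, [0, 0, 0], 0]]'

```text
time_s: 7.58
tcp_pos: [0.427, -0.2518, 0.121]
tool_rot: [-0.0, -0.001, 1.0, 0.001]
wrist_force: [0.4, -0.1, 0.3]
grip_width: 0.521
gripper_force: 61.1
```

```bash
python3 - <<'E'
from h import *
s=snap('side');t=snap('top')
a=cv2.resize(s[130:280,210:360],(500,500),interpolation=3);b=cv2.resize(t[225:285,348:408],(300,300),interpolation=3)
c=np.zeros((500,800,3),np.uint8);c[:,:500]=a;c[:300,500:]=b
cv2.imwrite('pics/g2.png',c[:,:,::-1]);print(r.observe()['tcp_pos'])
E
```

```text
[ 0.42774942 -0.25313573  0.12200578]
```

View pics/g2.png

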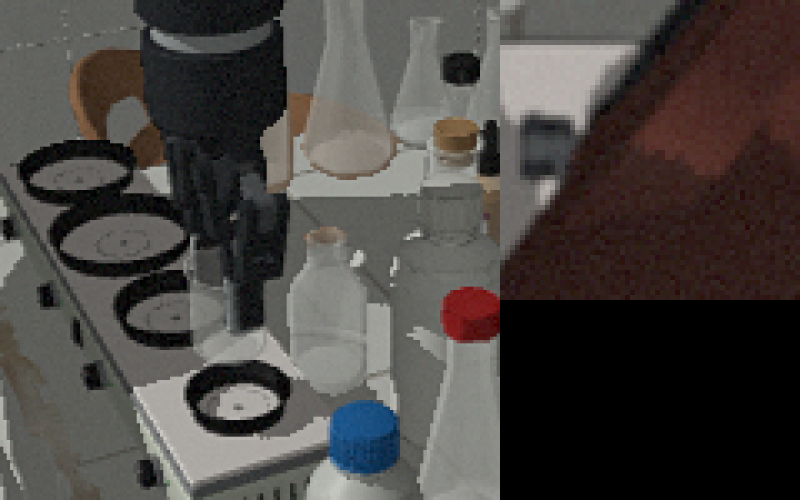

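The side view shows the beaker upright in the grip, its foot near (279,233), just above the collar at (281,250). Checking the alignment before lowering.

```bash
python3 - <<'E'
from h import *
print(proj('side',(.4265,-.2535,.095)),proj('side',(.4265,-.2535,.052)))
E
```

```text
[279.510303   233.85688821] [280.68738592 251.47343104]
```

>>> move_arm --moves '[[0.2, [0, 0, 0.1], 0], [0.2, [0, 0, 0.1], 0], [0.2, [0, 0, 0.05], 0], [0.2, [0, 0, 0], 0]]'

```text
time_s: 8.02
tcp_pos: [0.4268, -0.2532, 0.0907]
tool_rot: [-0.0, -0.0, 1.0, 0.0]
wrist_force: [-0.2, -0.6, -0.9]
grip_width: 0.52
gripper_force: 61.1
```

>>> move_arm --moves '[[0.2, [0, 0, 0.03], 0], [0.2, [0, 0, 0.03], 0], [0.2, [0, 0, 0.02], 0], [0.2, [0, 0, 0.01], 0], [0.2, [0, 0, 0], 0]]'

```text
time_s: 8.43
tcp_pos: [0.4269, -0.2535, 0.08]
tool_rot: [-0.0, -0.0, 1.0, 0.0]
wrist_force: [0.6, 0.3, -0.2]
grip_width: 0.523
gripper_force: 61.1
```

>>> move_arm --moves '[[0.2, [0, 0, 0.01], 0], [0.2, [0, 0, 0.01], 0], [0.2, [0, 0, 0], 0], [0.2, [0, 0, 0], 0]]'

```text
time_s: 8.77
tcp_pos: [0.4274, -0.2537, 0.0788]
tool_rot: [0.001, -0.0, 1.0, -0.0]
wrist_force: [-2.1, 3.1, 13.4]
grip_width: 0.518
gripper_force: 61.9
```

>>> move_arm --moves '[[0.6, [0, 0, 0], 0], [0.75, [0, 0, 0], 0], [0.85, [0, 0, 0], 0], [0.85, [0, 0, 0], 0], [0.85, [0, 0, 0], 0], [0.85, [0, 0, -0.05], 0], [1, [0, 0, -0.1], 0], [1, [0, 0, -0.2], 0], [1, [0, 0, -0.2], 0], [1, [0, 0, -0.2], 0], [1, [0, 0, -0.2], 0], [1, [0, 0, -0.1], 0]]'

```text
time_s: 9.77
tcp_pos: [0.4277, -0.2542, 0.2069]
tool_rot: [0.001, -0.0, 1.0, -0.001]
wrist_force: [1.6, -0.2, -0.5]
grip_width: 0.997
gripper_force: 0.0
```

>>> move_arm --moves '[[1, [0, -0.15, 0], 0], [1, [0, -0.2, 0], 0], [1, [0, -0.25, 0], 0], [1, [0, -0.25, 0], 0], [1, [-0.05, -0.2, 0], 0], [1, [-0.02, -0.15, 0], 0], [1, [0, -0.07, 0], 0], [1, [0, 0, 0], 0]]'

```text
time_s: 10.43
tcp_pos: [0.4351, -0.4073, 0.2035]
tool_rot: [-0.0, 0.001, 1.0, -0.0]
wrist_force: [-0.3, 0.9, -0.4]
grip_width: 0.997
gripper_force: 0.0
```

```bash
python3 - <<'E'
from h import *
s=snap('side');t=snap('top')
a=cv2.resize(s[180:330,210:360],(500,500),interpolation=3);b=cv2.resize(t[225:285,348:408],(300,300),interpolation=3)
c=np.zeros((500,800,3),np.uint8);c[:,:500]=a;c[:300,500:]=b
cv2.imwrite('pics/g3.png',c[:,:,::-1]);print(r.observe()['tcp_pos'])
E
```

```text
[ 0.43508631 -0.40511995  0.20364512]
```

View pics/g3.png

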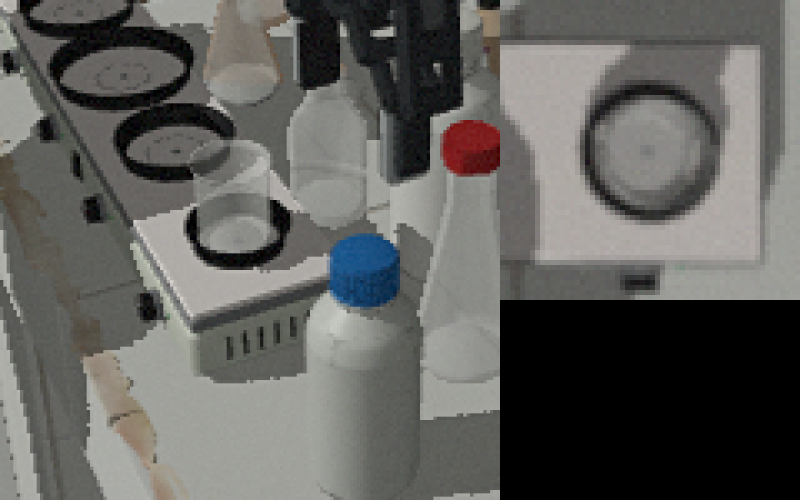

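The beaker stands centred in collar 50 (crop (238,225)), and the fingers are above the blue cap at (365,265). Descending to the cap.

>>> move_arm --moves '[[1, [-0.01, 0, 0.15], 0], [1, [0, 0, 0.2], 0], [1, [0, 0, 0.15], 0], [1, [0, 0, 0.1], 0], [1, [0, 0, 0.08], 0], [0.7, [0, 0, 0], 0], [0.5, [0, 0, 0], 0], [0.2, [0, 0, 0], 0], [0.2, [0, 0, 0], 0], [0.2, [0, 0, 0], 0], [0.2, [0, 0, 0], 0], [0.2, [0, 0, 0], 0]]'

```text
time_s: 11.53
tcp_pos: [0.4371, -0.4066, 0.1235]
tool_rot: [0.001, -0.0, 1.0, -0.001]
wrist_force: [-0.3, 1.4, 5.6]
grip_width: 0.389
gripper_force: 59.4
```

>>> move_arm --moves '[[0.2, [0, 0, 0], 0], [0.2, [0, 0, 0], 0], [0.2, [0, 0, 0], 0]]'

```text
time_s: 11.78
tcp_pos: [0.4371, -0.4067, 0.1235]
tool_rot: [0.001, -0.0, 1.0, -0.001]
wrist_force: [0.0, 0.5, 5.1]
grip_width: 0.388
gripper_force: 59.4
```

>>> move_arm --moves '[[0.1, [0, 0, -0.08], 0], [0.1, [0, 0, -0.12], 0], [0.1, [0, 0, -0.15], 0], [0.1, [0, 0, -0.18], 0], [0.1, [0, 0, -0.18], 0], [0.1, [0, 0, -0.18], 0], [0.1, [0, 0, -0.15], 0], [0.1, [0, 0, -0.1], 0], [0.1, [0, 0, -0.05], 0], [0.1, [0, 0, 0], 0]]'

```text
time_s: 12.62
tcp_pos: [0.4369, -0.4064, 0.2665]
tool_rot: [0.001, -0.0, 1.0, -0.001]
wrist_force: [-0.0, 0.6, -3.9]
grip_width: 0.385
gripper_force: 60.6
```

>>> move_arm --moves '[[0.1, [0, 0.08, 0], 0], [0.1, [0, 0.15, 0], 0], [0.1, [0, 0.22, 0], 0], [0.1, [0.02, 0.25, 0], 0], [0.1, [0.02, 0.25, 0], 0], [0.1, [0.02, 0.25, 0], 0], [0.1, [0.02, 0.25, 0], 0], [0.1, [0, 0.25, 0], 0], [0.1, [0, 0.22, 0], 0], [0.1, [0, 0.15, 0], 0], [0.1, [0, 0.1, 0], 0], [0.1, [0, 0.04, 0], 0]]'

```text
time_s: 13.62
tcp_pos: [0.4261, -0.1387, 0.2643]
tool_rot: [-0.001, -0.001, 1.0, 0.0]
wrist_force: [-0.3, 0.2, -3.8]
grip_width: 0.388
gripper_force: 60.6
```

>>> move_arm --moves '[[0.1, [0, 0, 0], 0], [0.1, [0, 0, 0], 0]]'

```text
time_s: 13.78
tcp_pos: [0.4269, -0.1412, 0.2646]
tool_rot: [-0.0, -0.0, 1.0, -0.0]
wrist_force: [-0.1, 0.5, -4.3]
grip_width: 0.385
gripper_force: 60.6
```

>>> move_arm --moves '[[0.1, [0, 0, 0.1], 0], [0.1, [0, 0, 0.15], 0], [0.1, [0, 0, 0.12], 0], [0.1, [0, 0, 0.1], 0], [0.1, [0, 0, 0.06], 0], [0.1, [0, 0, 0], 0], [0.1, [0, 0, 0], 0]]'

```text
time_s: 14.37
tcp_pos: [0.4269, -0.1414, 0.2013]
tool_rot: [-0.0, 0.0, 1.0, 0.0]
wrist_force: [0.2, -0.6, -3.1]
grip_width: 0.384
gripper_force: 60.5
```

```bash
python3 - <<'E'
from h import *
s=snap('side')
a=cv2.resize(s[130:280,200:350],(500,500),interpolation=3)
for z in(.077,.052): print(proj('side',(.4271,-.1413,z)), (proj('side',(.4271,-.1413,z))-[200,130])/.3)
cv2.imwrite('pics/g4.png',a[:,:,::-1]);print(r.observe()['tcp_pos'])
E
```

```text
[261.03599839 215.00116894] [203.45332797 283.33722979]
[261.90204703 224.56100362] [206.34015676 315.20334541]
[ 0.42719723 -0.14138072  0.20174385]
```

View pics/g4.png

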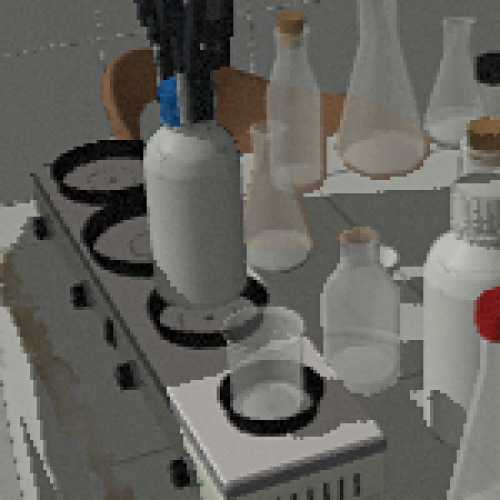

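The foot centre is near (201,283) against the expected (203,283), so the bottle is upright and aligned. Lowering it.

>>> move_arm --moves '[[0.1, [0, 0, 0.05], 0], [0.1, [0, 0, 0.05], 0], [0.1, [0, 0, 0.04], 0], [0.1, [0, 0, 0.03], 0], [0.1, [0, 0, 0.02], 0], [0.1, [0, 0, 0.01], 0], [0.1, [0, 0, 0], 0], [0.1, [0, 0, 0], 0]]'

```text
time_s: 15.08
tcp_pos: [0.427, -0.1408, 0.1774]
tool_rot: [0.0, -0.0, 1.0, -0.0]
wrist_force: [0.6, -0.2, -3.5]
grip_width: 0.389
gripper_force: 60.6
```

>>> move_arm --moves '[[0.1, [0, 0, 0.01], 0], [0.1, [0, 0, 0.01], 0], [0.1, [0, 0, 0], 0], [0.1, [0, 0, 0], 0]]'

```text
time_s: 15.42
tcp_pos: [0.4274, -0.141, 0.1755]
tool_rot: [0.001, -0.0, 1.0, -0.0]
wrist_force: [-0.6, -0.7, 4.2]
grip_width: 0.388
gripper_force: 61.3
```

>>> move_arm --moves '[[0.5, [0, 0, 0], 0], [0.7, [0, 0, 0], 0], [1, [0, 0, 0], 0], [1, [0, 0, 0], 0], [1, [0, 0, 0], 0], [1, [0, 0, 0], 0], [1, [0, 0, -0.05], 0], [1, [0, 0, -0.15], 0], [1, [0, 0, -0.2], 0], [1, [0, 0, -0.2], 0], [1, [0, 0, -0.1], 0], [1, [0, 0, 0], 0]]'

```text
time_s: 16.42
tcp_pos: [0.4283, -0.1415, 0.2619]
tool_rot: [0.002, -0.0, 1.0, -0.001]
wrist_force: [-0.1, 0.4, -0.0]
grip_width: 0.998
gripper_force: 0.0
```

>>> move_arm --moves '[[1, [-0.12, -0.1, 0], 0], [1, [-0.2, -0.18, 0], 0], [1, [-0.24, -0.2, 0], 0], [1, [-0.24, -0.2, 0], 0], [1, [-0.2, -0.17, 0], 0], [1, [-0.12, -0.1, 0], 0], [1, [-0.046, -0.05, 0], 0], [1, [0, 0, 0], 0], [1, [0, 0, 0], 0]]'

```text
time_s: 17.17
tcp_pos: [0.5661, -0.2602, 0.2583]
tool_rot: [-0.001, -0.0, 1.0, 0.0]
wrist_force: [0.0, 0.6, -0.5]
grip_width: 1.006
gripper_force: 0.0
```

```bash
python3 - <<'E'
from h import *
s=snap('side');t=snap('top')
a=cv2.resize(s[110:280,200:400],(600,510),interpolation=3);b=cv2.resize(t[225:285,300:340],(200,300),interpolation=3)
c=np.zeros((510,800,3),np.uint8);c[:,:600]=a;c[:300,600:]=b
cv2.imwrite('pics/g5.png',c[:,:,::-1]);print(r.observe()['tcp_pos'])
E
```

```text
[ 0.56596891 -0.25981311  0.25904085]
```

View pics/g5.png

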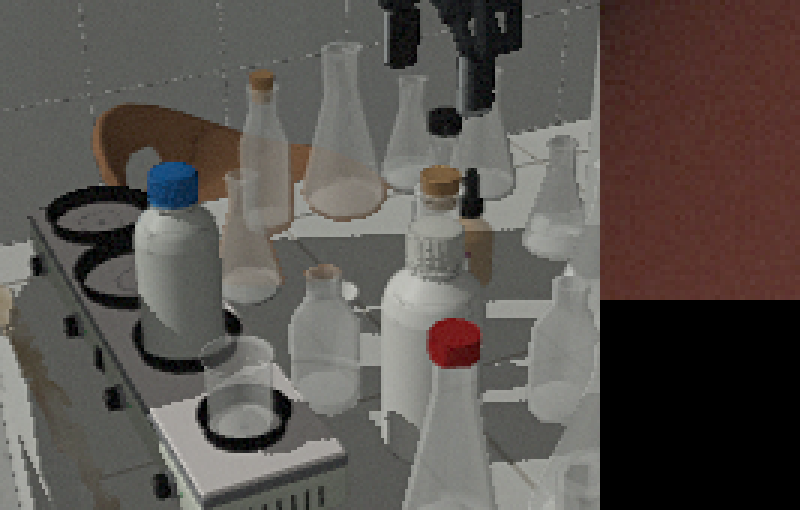

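The small bottle stands upright in its collar at about (180,260), and the fingers are centred above the large bottle's cap at (435,245). Descending 0.109 m.

>>> move_arm --moves '[[1, [-0.01, -0.01, 0.15], 0], [1, [0, 0, 0.2], 0], [1, [0, 0, 0.2], 0], [1, [0, 0, 0.18], 0], [1, [0, 0, 0.12], 0], [1, [0, 0, 0.05], 0], [0.7, [0, 0, 0], 0], [0.5, [0, 0, 0], 0], [0.2, [0, 0, 0], 0], [0.2, [0, 0, 0], 0], [0.2, [0, 0, 0], 0], [0.2, [0, 0, 0], 0]]'

```text
time_s: 18.27
tcp_pos: [0.5688, -0.2623, 0.1527]
tool_rot: [0.001, -0.0, 1.0, -0.001]
wrist_force: [-1.0, 0.7, 6.6]
grip_width: 0.43
gripper_force: 59.6
```

>>> move_arm --moves '[[0.2, [0, 0, 0], 0], [0.2, [0, 0, 0], 0], [0.2, [0, 0, 0], 0]]'

```text
time_s: 18.52
tcp_pos: [0.5688, -0.2623, 0.1527]
tool_rot: [0.001, -0.0, 1.0, -0.001]
wrist_force: [-0.3, 1.4, 6.5]
grip_width: 0.433
gripper_force: 59.6
```

>>> move_arm --moves '[[0.1, [0, 0, -0.08], 0], [0.1, [0, 0, -0.12], 0], [0.1, [0, 0, -0.16], 0], [0.1, [0, 0, -0.18], 0], [0.1, [0, 0, -0.18], 0], [0.1, [0, 0, -0.18], 0], [0.1, [0, 0, -0.15], 0], [0.1, [0, 0, -0.1], 0], [0.1, [0, 0, -0.04], 0], [0.1, [0, 0, 0], 0], [0.1, [0, 0, 0], 0]]'

```text
time_s: 19.43
tcp_pos: [0.5678, -0.2618, 0.2933]
tool_rot: [-0.0, -0.0, 1.0, 0.0]
wrist_force: [-0.2, -0.2, -5.2]
grip_width: 0.434
gripper_force: 60.9
```

>>> move_arm --moves '[[0.1, [0.03, 0.08, 0], 0], [0.1, [0.06, 0.15, 0], 0], [0.1, [0.08, 0.2, 0], 0], [0.1, [0.1, 0.24, 0], 0], [0.1, [0.1, 0.24, 0], 0], [0.1, [0.1, 0.24, 0], 0], [0.1, [0.1, 0.24, 0], 0], [0.1, [0.1, 0.24, 0], 0], [0.1, [0.1, 0.24, 0], 0], [0.1, [0.1, 0.24, 0], 0], [0.1, [0.09, 0.22, 0], 0], [0.1, [0.07, 0.18, 0], 0]]'

```text
time_s: 20.43
tcp_pos: [0.442, 0.0414, 0.2929]
tool_rot: [-0.001, -0.0, 1.0, 0.0]
wrist_force: [-0.1, 0.4, -4.0]
grip_width: 0.435
gripper_force: 61.1
```

>>> move_arm --moves '[[0.1, [0.06, 0.14, 0], 0], [0.1, [0.04, 0.1, 0], 0], [0.1, [0.03, 0.06, 0], 0], [0.1, [0, 0, 0], 0], [0.1, [0, 0, 0], 0]]'

```text
time_s: 20.85
tcp_pos: [0.4284, 0.0752, 0.2934]
tool_rot: [-0.0, -0.001, 1.0, -0.0]
wrist_force: [-0.0, -0.1, -4.2]
grip_width: 0.43
gripper_force: 61.1
```

>>> move_arm --moves '[[0.1, [0, 0.06, 0], 0], [0.1, [0, 0, 0.1], 0], [0.1, [0, 0, 0.15], 0], [0.1, [0, 0, 0.12], 0], [0.1, [0, 0, 0.1], 0], [0.1, [0, 0, 0.06], 0], [0.1, [0, 0, 0], 0], [0.1, [0, 0, 0], 0]]'

```text
time_s: 21.52
tcp_pos: [0.4289, 0.0822, 0.2302]
tool_rot: [-0.0, 0.0, 1.0, -0.0]
wrist_force: [0.3, -0.2, -4.0]
grip_width: 0.43
gripper_force: 61.1
```

```bash
python3 - <<'E'
from h import *
s=snap('side')
a=cv2.resize(s[80:230,180:330],(500,500),interpolation=3)
for z in(.177,.077,.052): print((proj('side',(.4277,.0825,z))-[180,80])/.3)
cv2.imwrite('pics/g6.png',a[:,:,::-1]);print(r.observe()['tcp_pos'])
E
```

```text
[157.65229044 195.19960509]
[172.62514737 315.8594952 ]
[176.15914044 344.33844335]
[0.4292392  0.08229361 0.23062372]
```

View pics/g6.png

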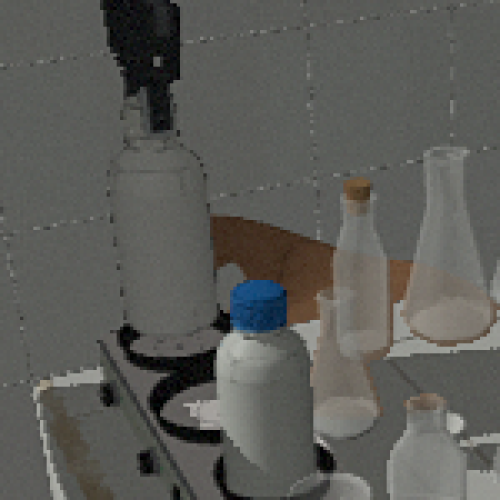

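The bottle hangs upright, its foot centre at about (171,316) against the expected (173,316), above collar 78. Lowering it.

>>> move_arm --moves '[[0.1, [0.005, 0, 0.05], 0], [0.1, [0, 0, 0.05], 0], [0.1, [0, 0, 0.04], 0], [0.1, [0, 0, 0.03], 0], [0.1, [0, 0, 0.02], 0], [0.1, [0, 0, 0.01], 0], [0.1, [0, 0, 0], 0], [0.1, [0, 0, 0], 0]]'

```text
time_s: 22.23
tcp_pos: [0.4282, 0.0824, 0.2062]
tool_rot: [0.0, -0.0, 1.0, 0.0]
wrist_force: [-0.6, -0.2, -3.6]
grip_width: 0.434
gripper_force: 61.3
```

>>> move_arm --moves '[[0.1, [0, 0, 0.01], 0], [0.1, [0, 0, 0.005], 0], [0.1, [0, 0, 0], 0], [0.1, [0, 0, 0], 0]]'

```text
time_s: 22.57
tcp_pos: [0.4285, 0.0825, 0.2047]
tool_rot: [0.0, -0.0, 1.0, 0.0]
wrist_force: [-0.6, 0.3, 1.8]
grip_width: 0.434
gripper_force: 61.9
```

>>> move_arm --moves '[[0.5, [0, 0, 0], 0], [0.7, [0, 0, 0], 0], [1, [0, 0, 0], 0], [1, [0, 0, 0], 0], [1, [0, 0, 0], 0], [1, [0, 0, 0], 0], [1, [0, 0, -0.05], 0], [1, [0, 0, -0.15], 0], [1, [0, 0, -0.2], 0], [1, [0, 0, -0.2], 0], [1, [0, 0, -0.1], 0], [1, [0, 0, 0], 0]]'

```text
time_s: 23.57
tcp_pos: [0.4296, 0.0825, 0.2913]
tool_rot: [0.002, -0.0, 1.0, 0.0]
wrist_force: [0.1, -0.6, -0.5]
grip_width: 1.002
gripper_force: 0.0
```

>>> move_arm --moves '[[1, [-0.1, -0.12, 0], 0], [1, [-0.17, -0.2, 0], 0], [1, [-0.19, -0.22, 0], 0], [1, [-0.19, -0.22, 0], 0], [1, [-0.19, -0.22, 0], 0], [1, [-0.19, -0.22, 0], 0], [1, [-0.19, -0.22, 0], 0], [1, [-0.17, -0.2, 0], 0], [1, [-0.14, -0.16, 0], 0], [1, [-0.1, -0.12, 0], 0], [1, [-0.05, -0.08, 0], 0], [1, [0, 0, 0], 0]]'

```text
time_s: 24.57
tcp_pos: [0.6304, -0.1571, 0.2865]
tool_rot: [-0.001, 0.001, 1.0, 0.0]
wrist_force: [0.6, 1.0, -0.3]
grip_width: 1.003
gripper_force: 0.0
```

>>> move_arm --moves '[[1, [0, 0, 0.1], 0], [1, [0, 0, 0.2], 0], [1, [0, 0, 0.2], 0], [1, [0, 0, 0.1], 0], [1, [0, 0, 0], 0]]'

```text
time_s: 24.98
tcp_pos: [0.6276, -0.1537, 0.2129]
tool_rot: [-0.003, -0.0, 1.0, 0.001]
wrist_force: [0.3, 0.8, -0.2]
grip_width: 1.0
gripper_force: 0.0
```

```bash
python3 - <<'E'
from h import *
s=snap('side')
a=cv2.resize(s[80:280,190:400],(630,600),interpolation=3)
print((proj('side',(.6305,-.155,.154))-[190,80])*3)
cv2.imwrite('pics/g7.png',a[:,:,::-1]);print(r.observe()['tcp_pos'])
E
```

```text
[466.632997   261.55230852]
[ 0.62847126 -0.15414248  0.21496699]
```

View pics/g7.png

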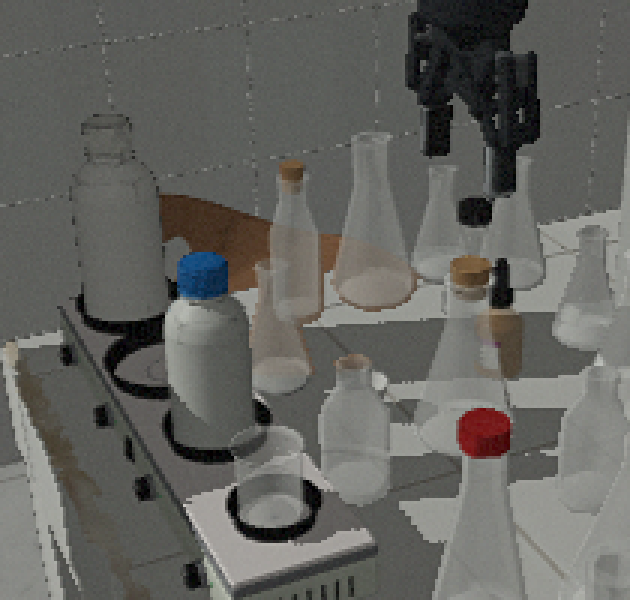

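The large bottle stands in its collar at (120,240), and the cork at (470,264) lies between the fingers. Descending to grasp.

>>> move_arm --moves '[[1, [-0.013, -0.015, 0.15], 0], [1, [0, 0, 0.2], 0], [1, [0, 0, 0.15], 0], [1, [0, 0, 0.12], 0], [1, [0, 0, 0.07], 0], [0.7, [0, 0, 0], 0], [0.5, [0, 0, 0], 0], [0.2, [0, 0, 0], 0], [0.2, [0, 0, 0], 0], [0.2, [0, 0, 0], 0], [0.2, [0, 0, 0], 0], [0.2, [0, 0, 0], 0]]'

```text
time_s: 26.03
tcp_pos: [0.6324, -0.1572, 0.1355]
tool_rot: [0.001, -0.0, 1.0, -0.0]
wrist_force: [0.1, 0.0, 6.9]
grip_width: 0.414
gripper_force: 58.8
```

>>> move_arm --moves '[[0.2, [0, 0, 0], 0], [0.2, [0, 0, 0], 0], [0.2, [0, 0, 0], 0]]'

```text
time_s: 26.28
tcp_pos: [0.6324, -0.1572, 0.1354]
tool_rot: [0.001, -0.0, 1.0, -0.0]
wrist_force: [-1.1, 1.4, 7.1]
grip_width: 0.416
gripper_force: 58.8
```

```bash
python3 - <<'E'
from h import *
s=snap('side')
a=cv2.resize(s[120:240,300:400],(500,600),interpolation=3)
cv2.imwrite('pics/g8.png',a[:,:,::-1])
E
```

```text
(no output)
```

View pics/g8.png

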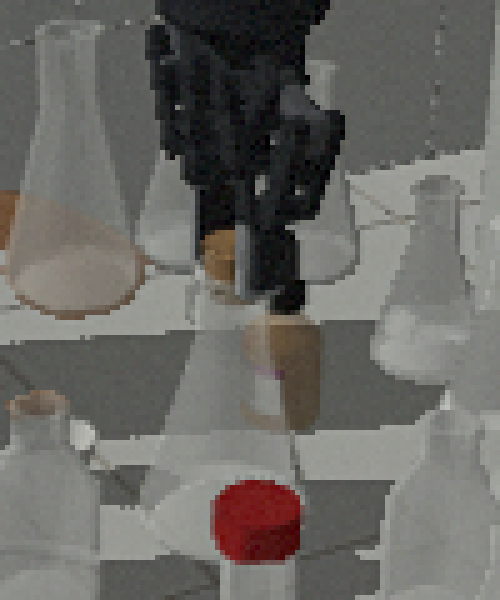

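The fingers hold the cork at (220,255) and the flask stands upright; the pads probably rest on the lip. Lifting gently.

>>> move_arm --moves '[[0.1, [0, 0, -0.05], 0], [0.1, [0, 0, -0.1], 0], [0.1, [0, 0, -0.15], 0], [0.1, [0, 0, -0.18], 0], [0.1, [0, 0, -0.18], 0], [0.1, [0, 0, -0.18], 0], [0.1, [0, 0, -0.15], 0], [0.1, [0, 0, -0.1], 0], [0.1, [0, 0, -0.04], 0], [0.1, [0, 0, 0], 0], [0.1, [0, 0, 0], 0]]'

```text
time_s: 27.25
tcp_pos: [0.6313, -0.1569, 0.2688]
tool_rot: [-0.0, -0.0, 1.0, 0.0]
wrist_force: [-0.3, 0.2, -2.3]
grip_width: 0.413
gripper_force: 59.0
```

>>> move_arm --moves '[[0.1, [0.08, 0.05, 0], 0], [0.1, [0.14, 0.09, 0], 0], [0.1, [0.18, 0.11, 0], 0], [0.1, [0.19, 0.12, 0], 0], [0.1, [0.19, 0.12, 0], 0], [0.1, [0.19, 0.12, 0], 0], [0.1, [0.19, 0.12, 0], 0], [0.1, [0.18, 0.11, 0], 0], [0.1, [0.15, 0.09, 0], 0], [0.1, [0.12, 0.08, 0], 0], [0.1, [0.06, 0.03, 0], 0], [0.1, [0.025, 0.02, 0], 0]]'

```text
time_s: 28.25
tcp_pos: [0.4268, -0.0293, 0.2687]
tool_rot: [-0.0, -0.0, 1.0, 0.0]
wrist_force: [0.8, 0.8, -2.1]
grip_width: 0.412
gripper_force: 59.1
```

>>> move_arm --moves '[[0.1, [0, 0, 0], 0], [0.1, [0, 0, 0], 0]]'

```text
time_s: 28.42
tcp_pos: [0.4286, -0.0301, 0.269]
tool_rot: [0.0, -0.0, 1.0, -0.0]
wrist_force: [-0.4, -0.5, -1.3]
grip_width: 0.41
gripper_force: 59.1
```

Lowering to a foot height of about 0.075 m (TCP 0.211).

>>> move_arm --moves '[[0.1, [0, 0, 0.08], 0], [0.1, [0, 0, 0.12], 0], [0.1, [0, 0, 0.12], 0], [0.1, [0, 0, 0.1], 0], [0.1, [0, 0, 0.06], 0], [0.1, [0, 0, 0], 0], [0.1, [0, 0, 0], 0]]'

```text
time_s: 29.0
tcp_pos: [0.428, -0.0299, 0.2111]
tool_rot: [-0.0, 0.0, 1.0, 0.0]
wrist_force: [0.2, -0.4, -1.9]
grip_width: 0.409
gripper_force: 59.1
```

```bash
python3 - <<'E'
from h import *
s=snap('side');t=snap('top')
a=cv2.resize(s[90:240,190:340],(500,500),interpolation=3)
b=cv2.resize(t[225:285,250:310],(300,300),interpolation=3)
c=np.zeros((500,800,3),np.uint8);c[:,:500]=a;c[:300,500:]=b
for z in(.229,.077,.052): print((proj('side',(.4268,-.0295,z))-[190,90])/.3)
cv2.imwrite('pics/g9.png',c[:,:,::-1]);print(r.observe()['tcp_pos'])
E
```

```text
[161.25689816 143.9927311 ]
[183.18301346 344.20484594]
[186.48006982 374.31098274]
[ 0.4284884  -0.02998373  0.21194226]
```

View pics/g9.png

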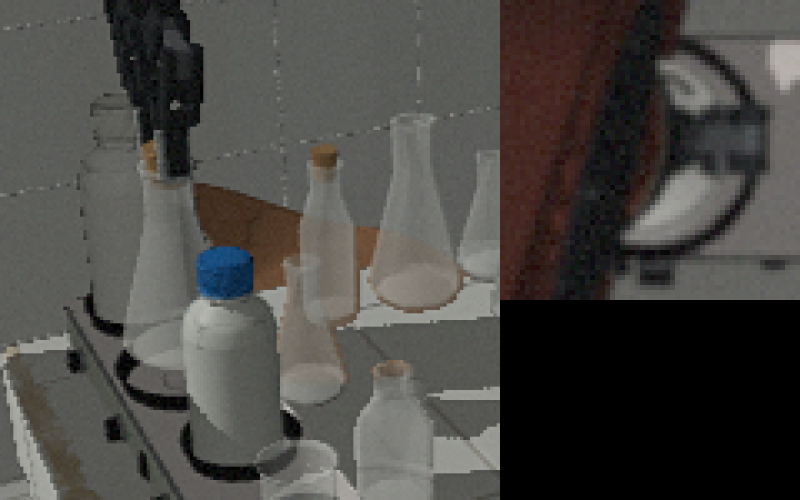

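The flask hangs upright over collar 90, with the left edge of its foot at (126,345) inside the collar's rim. Lowering it.

>>> move_arm --moves '[[0.1, [0, 0, 0.05], 0], [0.1, [0, 0, 0.05], 0], [0.1, [0, 0, 0.04], 0], [0.1, [0, 0, 0.02], 0], [0.1, [0, 0, 0.01], 0], [0.1, [0, 0, 0.01], 0], [0.1, [0, 0, 0], 0], [0.1, [0, 0, 0], 0]]'

```text
time_s: 29.77
tcp_pos: [0.428, -0.0298, 0.19]
tool_rot: [0.0, -0.0, 1.0, -0.0]
wrist_force: [-0.4, -0.8, -1.9]
grip_width: 0.412
gripper_force: 59.1
```

>>> move_arm --moves '[[0.1, [0, 0, 0.01], 0], [0.1, [0, 0, 0.01], 0], [0.1, [0, 0, 0], 0], [0.1, [0, 0, 0], 0]]'

```text
time_s: 30.1
tcp_pos: [0.428, -0.0298, 0.1875]
tool_rot: [0.0, -0.0, 1.0, -0.0]
wrist_force: [-1.0, 0.3, -1.5]
grip_width: 0.413
gripper_force: 59.2
```

>>> move_arm --moves '[[0.1, [0, 0, 0.01], 0], [0.1, [0, 0, 0], 0], [0.1, [0, 0, 0], 0]]'

```text
time_s: 30.35
tcp_pos: [0.4289, -0.0298, 0.1875]
tool_rot: [0.001, -0.0, 1.0, -0.0]
wrist_force: [-2.5, 1.8, 11.9]
grip_width: 0.41
gripper_force: 61.5
```

>>> move_arm --moves '[[0.5, [0, 0, 0], 0], [0.7, [0, 0, 0], 0], [1, [0, 0, 0], 0], [1, [0, 0, 0], 0], [1, [0, 0, 0], 0], [1, [0, 0, 0], 0], [1, [0, 0, -0.05], 0], [1, [0, 0, -0.15], 0], [1, [0, 0, -0.2], 0], [1, [0, 0, -0.2], 0], [1, [0, 0, -0.2], 0], [1, [0, 0, -0.1], 0]]'

```text
time_s: 31.35
tcp_pos: [0.4287, -0.03, 0.2974]
tool_rot: [0.002, -0.0, 1.0, -0.0]
wrist_force: [0.6, 0.5, -0.4]
grip_width: 1.001
gripper_force: 0.0
```

>>> move_arm --moves '[[1, [0, 0.15, -0.1], 0], [1, [0, 0.25, 0], 0], [1, [0, 0.25, 0], 0], [1, [0, 0.25, 0], 0], [1, [0, 0.25, 0], 0], [1, [0, 0.25, 0], 0], [1, [0, 0.25, 0], 0], [1, [0, 0.25, 0], 0], [1, [0, 0.2, 0], 0], [1, [0, 0.1, 0], 0], [1, [0, 0, 0], 0], [1, [0, 0, 0], 0]]'

```text
time_s: 32.35
tcp_pos: [0.4278, 0.2341, 0.3064]
tool_rot: [-0.0, -0.001, 1.0, -0.0]
wrist_force: [-0.2, -0.3, 0.2]
grip_width: 0.997
gripper_force: 0.0
```

```bash
python3 - <<'E'
from h import *
s=snap('side');t=snap('top')
a=cv2.resize(s[130:280,190:370],(480,400),interpolation=3)
b=cv2.resize(t[120:285,205:405],(480,396),interpolation=3)[:,:]
c=np.zeros((400,800,3),np.uint8);c[:,:400]=a[:,:400];c[:330,400:]=cv2.resize(t[120:285,205:405],(400,330),interpolation=3)
cv2.imwrite('pics/g10.png',c[:,:,::-1]);print(r.observe()['tcp_pos'])
E
```

```text
[0.42792211 0.23329157 0.30642136]
```

View pics/g10.png

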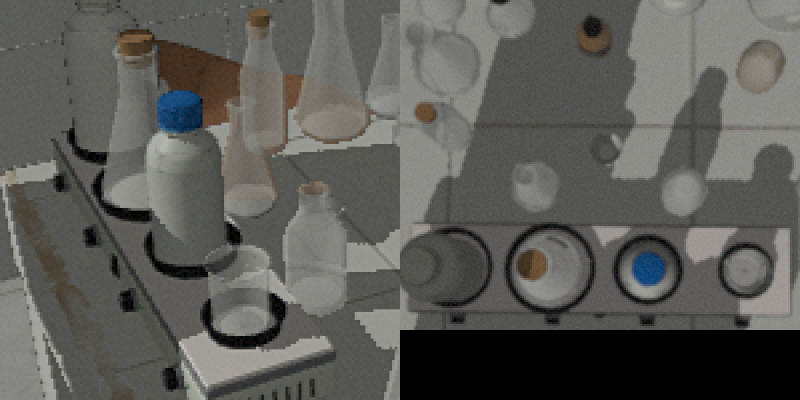

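All four stand upright in their collars (top crop: 430, 545, 650 and 745 at row ~268), and the dropper stands at (593,35). Handing in.

```bash
python3 -c "from plant import r; print(r.sign_off())"
```

```text
the job is handed in; nothing more can be done
None
```

The beaker, both bottles and the corked flask stand upright in their matching collars with the dropper untouched, and the job was handed in at about 32 s; sign-off returned no verdict.

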